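Lay the grinding wheels in the tray by size

ROBOT

A 7-joint arm with a two-finger parallel gripper is mounted at the origin on the work surface. World frame = base frame: x ahead of the robot, y to its left, z up, the work surface at z = 0. Lengths are in mm, angles in rad, forces in N, time in s.
With the tool pointing down it reaches from about 400 to 875 mm from the base axis. Payload 19.3 kg.
Tool frame: the origin (TCP) lies at the very end of the fingers, on their centre line; the grasp point (between the pads) lies 19 mm behind it (grip_point_offset is the z of the grasp point in the tool frame, in mm); z points along the fingers, y is the line along which they close (so a half turn about z gives the same grasp; the last joint's range is limited). The gripper opens to 85 mm and grips with 20 to 120 N. Pads are 22 mm wide; open, the fingers measure 114 mm over their backs; the gripper's body (76 mm by 85 mm) begins 54 mm behind the grasp point. The pads swing forward as they close: fully open they stand 13 mm farther back than shut.
Start: joints at [-1.239, 0.521, -0.036, 1.599, 0.021, 1.021, -0.113], TCP at [244.44, 575.208, 231.291] pointing down, gripper open.
Joint ranges: [-2.91, 2.91], [-0.3, 2.13], [-1.5, 1.42], [0.17, 2.43], [-1.26, 4.41], [0.16, 1.93], [-2.52, 2.52]. Speed limits (rad/s): [1.89, 1.89, 2.39, 2.39, 3.01, 3.01, 3.01].

INTERFACE

Orientations are given as a 3x3 rotation matrix whose columns are the frame's x, y, z axes.
In Python, from workcell import movep, movel, goto_joints, open_gripper, clamp, wait, inverse_kinematics, read_state, camera, PlanningError, finish_job, grip_point_offset gives the robot as it stands. Calls block until the motion is done:
- movep(position, orientation): joint-space move of the TCP to a pose.
- movel(position, frame=None, max_speed=150, guard=None): straight line of the TCP; frame=None keeps the orientation; max_speed is the mean speed in mm/s. With guard (N) it stops when the force on the tool has changed by that much, and returns True; else False.
- goto_joints(angles): joint-space move.
- open_gripper() and clamp(): open the fingers fully, or close them until they stop; the grip force is fixed at half the most.
- wait(seconds).
- inverse_kinematics(position, orientation): joint angles nearest the present ones, or None.
- read_state(): the state.
- camera(name): name is "scene" or "side" or "wrist"; returns a dict with "image" (420x560x3 uint8, blue, green, red), "range_z" (420x560 float32, mm along the optical axis (not along the pixel's ray), 0 where there is no reading), "fx", "fy", "cx", "cy" (pixels), "cam_to_world" (4x4, takes a point from camera to world coordinates). Camera axes: x right, y up, looking along -z (the intrinsics and any distortion apply to the point x, -y, -z); pixel columns grow to the right and rows downward; lengths in mm; the calibration is good to about 2 mm. A picture is of the moment at which its call begins.
A pose or a line that the arm cannot do raises PlanningError and nothing moves.
- finish_job(): hands the job in; it is judged then, once.
The state is a dict: "time": time; "qpos": joint angles; "qvel": joint speeds; "joint_efforts": joint torques, N m; "eef_pos": TCP position; "tool_rot": TCP orientation; "ft_force": force on the tool from outside, world axes, zero at the start; "torque": the same for the moment, N m; "finger_gap": finger opening in mm; "gripper_force": force on a finger pad.
Only numpy, scipy, OpenCV 4.12 (cv2) and the standard library are available. Lean on these libraries where they do the work, as an engineer would, in place of code of your own. Each camera call takes 0.05 s, during which the arm holds its last target. There are 200 camera calls.

TASK

Put the four green grinding wheels back in the wheel tray, one in the middle of each bay, lying flat with the hub up, in order of diameter: the largest in the bay nearest the spindle grinder, down to the smallest in the bay farthest from it. Set each one down gently, for a dropped wheel cracks, and do not disturb the marble bowl and the stone blank that stand among them.

Things in the scene. Friction and masses are not known exactly. Their poses are not given: they have to be found in the camera images.
- wheel82: Largest grinding wheel: green abrasive disc 82 mm across and 14 mm thick, lying flat; on it a dark steel flange 28 mm across, 14 to 18 mm up, then a bright round steel hub 24 mm in diameter, 18 to 44 mm up, to grip by from above. Origin: centre of the underside; z points up through the hub, x and y are arbitrary. About 280 g
- wheel68: Second largest grinding wheel: green abrasive disc 68 mm across and 14 mm thick, lying flat; on it a dark steel flange 28 mm across, 14 to 18 mm up, then a bright round steel hub 24 mm in diameter, 18 to 44 mm up, to grip by from above. Origin: centre of the underside; z points up through the hub, x and y are arbitrary. About 220 g
- wheel54: Second smallest grinding wheel: green abrasive disc 54 mm across and 14 mm thick, lying flat; on it a dark steel flange 28 mm across, 14 to 18 mm up, then a bright round steel hub 24 mm in diameter, 18 to 44 mm up, to grip by from above. Origin: centre of the underside; z points up through the hub, x and y are arbitrary. About 170 g
- wheel40: Smallest grinding wheel: green abrasive disc 40 mm across and 14 mm thick, lying flat; on it a dark steel flange 28 mm across, 14 to 18 mm up, then a bright round steel hub 24 mm in diameter, 18 to 44 mm up, to grip by from above. Origin: centre of the underside; z points up through the hub, x and y are arbitrary. About 130 g
- tray: Wheel tray fixed to the bench, 438 mm (y) by 114 mm (x): pale timber strips, black rubber floor, four equal bays in a row along y. Origin: centre of the underside, on the bench; z up; +y end to the robot's left. Bay centres at y = -162, -54, 54, 162 mm, x = 0; each bay 102 mm square inside, floor 6 mm above the bench; outer and dividing strips 6 mm thick, tops 18 mm above the bench
- grinder: Spindle grinder fixed at the left (y near +0.59 m) or right (-0.59 m) side of the bench: grey cylindrical head on a pedestal, saw disc under a blue half-round guard towards the robot, tall blue belt guard at the other end; 500 (x) by 210 (y) by 270 mm high. Origin: on the bench under the disc's centre, x away from the robot, z up. A crate of stone stands on the other side
- bowl: Finished marble bowl, to be left where it is among the wheels: round, 80 mm across the rim, 42 mm high, open upwards. Origin: centre of the underside, z up
- stone_blank: Sand-coloured rough stone blank, to be left where it is among the wheels: block 74 (x) by 56 (y) by 40 mm with a smaller lump on top, 52 mm high in all. Origin: centre of the underside, z up
Mind the look-alikes: they are no part of the job. Leave any pink or red look-alike of the wheel40 alone.

How it is judged (in metres and radians):
At the end, for the whole second after the job is handed in: Each wheel lies flat on the rubber floor of its own bay, within 15 mm of the bay's centre along each side of the tray, tilted less than 0.1 rad; the 82 mm wheel in the bay nearest the grinder, then 68, 54 and 40 mm in order; all released and at rest (((world y of grinder above 0 m and y of wheel82 in the frame of tray between 0.147 and 0.177 m and y of wheel68 in the frame of tray between 0.039 and 0.069 m and y of wheel54 in the frame of tray between -0.069 and -0.039 m and y of wheel40 in the frame of tray between -0.177 and -0.147 m) or (world y of grinder below 0 m and y of wheel82 in the frame of tray between -0.177 and -0.147 m and y of wheel68 in the frame of tray between -0.069 and -0.039 m and y of wheel54 in the frame of tray between 0.039 and 0.069 m and y of wheel40 in the frame of tray between 0.147 and 0.177 m)) and x of wheel82 in the frame of tray between -0.015 and 0.015 m and z of wheel82 in the frame of tray between 0.003 and 0.009 m and angle between each of wheel82, wheel68, wheel54, wheel40's own z axis and vertical below 0.1 rad and linear speed of each of wheel82, wheel68, wheel54, wheel40 below 0.02 m/s and contact force between each of wheel82, wheel68, wheel54, wheel40 and the fingers below 0.1 N and x of wheel68 in the frame of tray between -0.015 and 0.015 m and z of wheel68 in the frame of tray between 0.003 and 0.009 m and x of wheel54 in the frame of tray between -0.015 and 0.015 m and z of wheel54 in the frame of tray between 0.003 and 0.009 m and x of wheel40 in the frame of tray between -0.015 and 0.015 m and z of wheel40 in the frame of tray between 0.003 and 0.009 m); the robot touches nothing.
It fails at once if a wheel is dropped: it falls free at more than 0.5 m/s (a drop of about 13 mm) ((linear speed of wheel82 above 0.5 m/s and contact force between wheel82 and the fingers below 0.05 N) or (linear speed of wheel68 above 0.5 m/s and contact force between wheel68 and the fingers below 0.05 N) or (linear speed of wheel54 above 0.5 m/s and contact force between wheel54 and the fingers below 0.05 N) or (linear speed of wheel40 above 0.5 m/s and contact force between wheel40 and the fingers below 0.05 N)).
It fails at once if the marble bowl is pushed more than 20 mm from its place (distance of bowl from where it was at the start of the episode above 0.02 m).
It fails at once if the stone blank is pushed more than 20 mm from its place (distance of stone_blank from where it was at the start of the episode above 0.02 m).
It also fails if it takes over 96 s, if anything falls off the work surface, if the arm or the gripper's body presses on something with over 40 N, if the wrist force passes 120 N, or if a joint passes its speed limit or range.

## Working session

There is one attempt and no reset: what is moved stays moved. The work goes in short steps, each a Python script; the robot and the scene stay as the last script left them, time stands still between calls to the robot, and variables do not carry over. Pictures are saved under pics/ and viewed, at most 14 in all, crops included, and the job is handed in when it is done.

```bash
ls; mkdir -p pics; python3 - <<'E'
from workcell import *
import cv2,numpy as np
for n in ["scene","side","wrist"]:
    c=camera(n); cv2.imwrite(f"pics/{n}0.png",c["image"]); np.savez(f"{n}0.npz",**c)
    print(n,c["fx"],c["fy"],c["cx"],c["cy"],np.round(c["cam_to_world"],3).tolist(),[k for k in c])
s=read_state();print(s["time"],s["finger_gap"],s["tool_rot"],grip_point_offset)
E
```

```text
pics
scene 399.0848022410822 399.0848022410822 272.9916360498596 210.10508244755172 [[-0.714, -0.49, 0.5, 1246.677], [0.7, -0.504, 0.506, 666.025], [0.004, 0.712, 0.703, 963.596], [0.0, 0.0, 0.0, 1.0]] ['image', 'range_z', 'fx', 'fy', 'cx', 'cy', 'cam_to_world']
side 420.9192684696017 420.9192684696017 286.67901354876244 212.71207977183502 [[0.95, 0.154, -0.27, 215.97], [-0.311, 0.5, -0.808, -1133.835], [0.01, 0.852, 0.523, 777.992], [0.0, 0.0, 0.0, 1.0]] ['image', 'range_z', 'fx', 'fy', 'cx', 'cy', 'cam_to_world']
wrist 323.39087855450333 323.39087855450333 279.27363674872436 214.75628781577268 [[0.392, -0.871, -0.296, 167.137], [0.92, 0.371, 0.126, 607.592], [-0.0, -0.321, 0.947, 372.473], [0.0, 0.0, 0.0, 1.0]] ['image', 'range_z', 'fx', 'fy', 'cx', 'cy', 'cam_to_world']
0.15 85.2756797076002 [[-9.20358367e-01  3.91075938e-01 -2.96248861e-04]
 [ 3.91076044e-01  9.20357964e-01 -8.63801866e-04]
 [-6.51571266e-05 -9.10863107e-04 -9.99999583e-01]] -18.700000000000003
```

View pics/scene0.png

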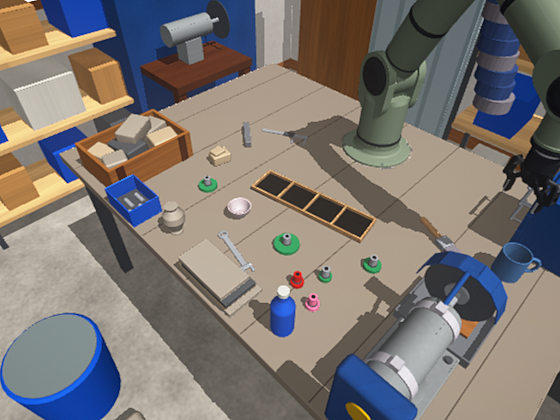

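View pics/side0.png

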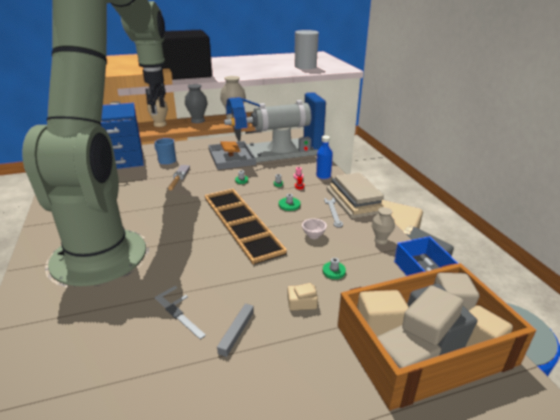

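The scene view shows the grinder on the near right (+y) and the tray at (313,205).

Candidates:
- **Green wheels:** (207,184), (286,243), (325,273) and (373,264) in the scene view. In the side view these match (335,270), (290,203), (279,180) and (241,177).
- **Look-alikes to leave:** red at (298,280) and pink at (313,302).
- **Obstacles:** bowl at (238,208) and stone blank at (220,156).

Next I'll triangulate the wheels.

```bash
cat > h.py <<'E'
import cv2,numpy as np
def ray(c,u,v):
    T=np.array(c["cam_to_world"]);d=np.array([(u-c["cx"])/c["fx"],-(v-c["cy"])/c["fy"],-1.0])
    return T[:3,3],T[:3,:3]@d
def plane(c,u,v,z):
    o,d=ray(c,u,v);return o+d*(z-o[2])/d[2]
def tri(c1,p1,c2,p2):
    o1,d1=ray(c1,*p1);o2,d2=ray(c2,*p2)
    s=np.linalg.lstsq(np.c_[d1,-d2],o2-o1,rcond=None)[0]
    a,b=o1+s[0]*d1,o2+s[1]*d2
    return (a+b)/2,np.linalg.norm(a-b)
def pix(c,P):
    T=np.array(c["cam_to_world"]);q=T[:3,:3].T@(np.asarray(P,float)-T[:3,3])
    return np.array([c["cx"]+c["fx"]*q[0]/-q[2],c["cy"]-c["fy"]*q[1]/-q[2]])
def greens(c,amin=25):
    h=cv2.cvtColor(c["image"],cv2.COLOR_BGR2HSV)
    m=cv2.inRange(h,(55,110,50),(90,255,255))
    m=cv2.morphologyEx(m,cv2.MORPH_CLOSE,np.ones((3,3)))
    cs,_=cv2.findContours(m,cv2.RETR_EXTERNAL,cv2.CHAIN_APPROX_NONE)
    return [k for k in cs if cv2.contourArea(k)>amin]
def disc(c,k,z=14):
    """enclosing circle of the green outline laid on plane z"""
    h=cv2.convexHull(k).reshape(-1,2)
    p=np.array([plane(c,u,v,z)[:2] for u,v in h],np.float32)
    (x,y),r=cv2.minEnclosingCircle(p);return x,y,2*r
E
python3 - <<'E'
from h import *
S={n:dict(np.load(n+"0.npz")) for n in("scene","side","wrist")}
L={}
for n in S:
    L[n]=[]
    for k in greens(S[n]):
        h=cv2.convexHull(k).reshape(-1,2);e=cv2.minAreaRect(h)[0]
        L[n].append(e);print(n,np.round(e,1),cv2.contourArea(k),np.round(disc(S[n],k),1))
for a in L["scene"]:
    for b in L["side"]:
        P,g=tri(S["scene"],a,S["side"],b)
        if g<12 and -5<P[2]<30: print("tri",np.round(a),np.round(b),np.round(P,1),round(g,1))
# tray corners by timber colour
for n in("scene","side"):
    c=S[n];h=cv2.cvtColor(c["image"],cv2.COLOR_BGR2HSV)
    pts={"scene":[(268,175),(360,225)],"side":[(223,199),(262,246)]}[n]
    for p in pts:print(n,"floor",c["image"][p[1],p[0]],np.round(plane(c,*p,6),0))
E
```

```text
scene [324.5 276.9] 38.0 [654.  280.5  42.3]
scene [371.5 265.4] 110.5 [521.5 353.3  56.5]
scene [286. 244.] 293.0 [644.6 117.1  86.1]
scene [207.5 185. ] 123.0 [ 650.6 -276.9   75.3]
side [333.5 270. ] 197.0 [ 640.9 -288.7   74.2]
side [289. 204.] 155.0 [637.8 102.   90.8]
side [241.6 179.8] 41.0 [520.6 337.4  65.3]
wrist [207.2 392.6] 188.0 [492.7 357.3  47.5]
tri [372. 265.] [242. 180.] [519.  350.7   6.4] 0.9
tri [286. 244.] [289. 204.] [641.  113.1   5.8] 0.9
tri [208. 185.] [334. 270.] [ 644.8 -281.8    7. ] 1.5
scene floor [45 51 57] [ 447. -171.    6.]
scene floor [41 45 49] [408. 226.   6.]
side floor [39 43 44] [419. 219.   6.]
side floor [38 40 43] [ 479. -107.    6.]
```

View pics/wrist0.png

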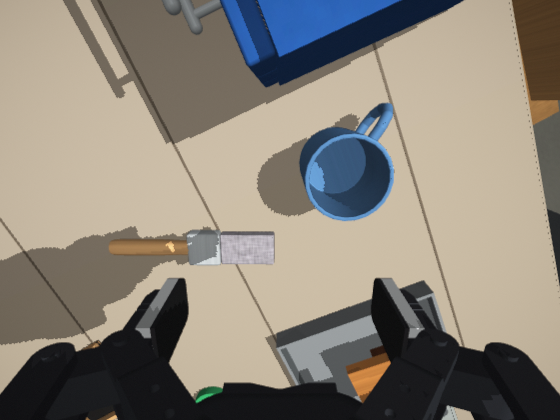

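Triangulation puts the 82 wheel near (641,113), the 68 near (645,-282), the 54 near (519,351) and the 40 near (650,280). The initial wrist view is off to the side: mug, brush, and a wheel edge at (207,393). I'll take two overlapping high wrist views next.

```bash
python3 - <<'E'
from workcell import *
from h import *
R=np.array([[-1,0,0],[0,1,0],[0,0,-1.]])
for i,y in enumerate((170,-130)):
    for z in (340,300,260):
        try: movep([560,y,z],R);break
        except PlanningError as e: print(z,e)
    wait(.15)
    c=camera("wrist");cv2.imwrite(f"pics/w{i+1}.png",c["image"]);np.savez(f"w{i+1}.npz",**c)
    s=read_state();print(s["time"],np.round(s["qpos"],2),s["eef_pos"])
    for k in greens(c,100): print(np.round(cv2.minAreaRect(k)[0]),np.round(disc(c,k),1))
E
```

```text
2.25 [-0.45  0.36  0.08  1.57 -0.03  1.21  1.2 ] [559.8122587  170.61204323 339.82706947]
[347. 220.] [645.2 276.8  40.8]
[  6. 219.] [ 641.9 -257.    60.7]
[242. 216.] [637.7 114.5  82.5]
[406. 134.] [515.4 348.7  55.5]
3.6 [-0.02  0.35  0.19  1.6  -0.07  1.2   1.76] [ 560.31198122 -128.77573976  339.92841638]
[538. 220.] [645.3 272.   46.9]
[181. 218.] [ 640.4 -280.1   69.7]
[435. 216.] [637.1 110.8  86.1]
```

View pics/w1.png

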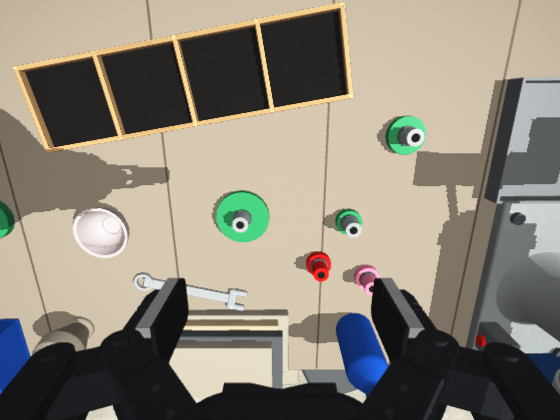

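View pics/w2.png

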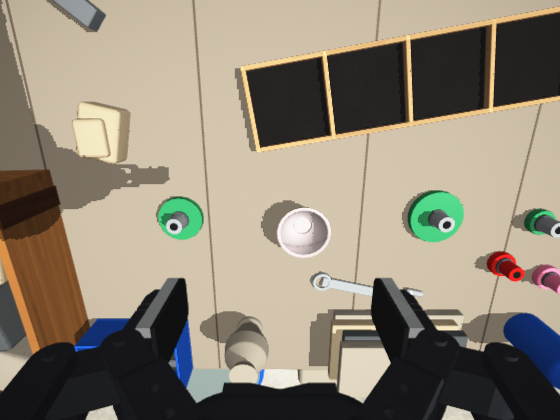

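The two views show:
- **w1:** tray corners (15,68), (343,4), (352,97), (49,150). Green hubs at (416,137), (353,230), (240,224). Red at (319,268) and pink at (368,279), both close to wheel40.
- **w2:** wheel68 hub at (174,226), bowl at (303,232), stone blank at (100,133).

Next I'll measure the hub tops, the tray and the obstacles.

```bash
python3 - <<'E'
from h import *
W=[dict(np.load(f"w{i}.npz")) for i in(1,2)]
near={"82":(638,113),"68":(641,-281),"54":(516,349),"40":(646,277)}
def cloud(c):
    v,u=np.mgrid[:420,:560];r=c["range_z"]
    q=np.stack([(u-c["cx"])/c["fx"]*r,-(v-c["cy"])/c["fy"]*r,-r],-1)
    return q@c["cam_to_world"][:3,:3].T+c["cam_to_world"][:3,3],r>0
Cs=[cloud(c) for c in W]
for n,p in near.items():
    cen=[]
    for c,(P,ok) in zip(W,Cs):
        m=ok&(np.hypot(P[...,0]-p[0],P[...,1]-p[1])<28)&(P[...,2]>39)&(P[...,2]<55)
        if m.sum()<30: cen.append(None);continue
        # ring + bore: hull circle in the image
        v,u=np.nonzero(m);(a,b),r=cv2.minEnclosingCircle(np.c_[u,v].astype(np.float32))
        cen.append((a,b));print(n,"px",np.round((a,b),1),"r",round(r,1),"z range",np.round(np.median(P[m][:,2]),1),"on44",np.round(plane(c,a,b,44)[:2],1))
    if all(cen): print("  tri",[np.round(x,1) for x in tri(W[0],cen[0],W[1],cen[1])])
for n,lo,hi,xy,rr in(("bowl",15,60,(650,-85),70),("blank",15,70,(520,-400),80),("looka",10,60,(690,275),60)):
  for c,(P,ok) in zip(W,Cs):
    m=ok&(np.hypot(P[...,0]-xy[0],P[...,1]-xy[1])<rr)&(P[...,2]>lo)&(P[...,2]<hi)
    if m.sum()>20: print(n,np.round(P[m].min(0)),np.round(P[m].max(0)))
# tray
rects=[]
for i,c in enumerate(W):
    h=cv2.cvtColor(c["image"],cv2.COLOR_BGR2HSV)
    tim=cv2.inRange(h,(10,95,120),(25,255,255));tim[160:]=0
    tim=cv2.morphologyEx(tim,cv2.MORPH_CLOSE,np.ones((3,3)))
    k=max(cv2.findContours(tim,cv2.RETR_EXTERNAL,cv2.CHAIN_APPROX_NONE)[0],key=lambda k:cv2.boundingRect(k)[2])
    q=np.array([plane(c,u,v,18)[:2] for u,v in cv2.convexHull(k).reshape(-1,2)],np.float32)
    print("tray",i,cv2.minAreaRect(q))
    blk=cv2.inRange(h,(0,0,0),(179,255,50));blk[165:]=0
    for k in cv2.findContours(blk,cv2.RETR_EXTERNAL,cv2.CHAIN_APPROX_NONE)[0]:
        if cv2.contourArea(k)>3000:
            M=cv2.moments(k);print("  bay",np.round(plane(c,M["m10"]/M["m00"],M["m01"]/M["m00"],6)[:2],1),[np.round(x,1) for x in cv2.minAreaRect(np.array([plane(c,*p,6)[:2] for p in k.reshape(-1,2)],np.float32))])
    P,ok=Cs[i]
    for a in(-1.5,-.5,.5,1.5):
        cx,cy=431+a*18,35-a*107
        m=ok&(np.hypot(P[...,0]-cx,P[...,1]-cy)<25)
        if m.sum():print("  floor z",np.round(np.median(P[m][:,2]),1),m.sum())
im=cv2.resize(W[0]["image"][90:310,200:470],None,fx=2.5,fy=2.5,interpolation=cv2.INTER_CUBIC);cv2.imwrite("pics/crop1.png",im)
E
```

```text
82 px [240. 224.] r 8.1 z range 42.9 on44 [638.5 114.5]
82 px [445.6 223. ] r 8.6 z range 43.1 on44 [637.6 111.9]
  tri [array([639.4, 114. ,  40.4]), np.float64(0.9)]
68 px [174.  225.5] r 8.4 z range 42.8 on44 [ 641.6 -280.1]
54 px [414.9 136.9] r 9.5 z range 43.1 on44 [515.9 350.4]
40 px [353. 229.] r 8.1 z range 43.0 on44 [646.3 278.1]
40 px [555.6 228.9] r 8.2 z range 42.9 on44 [646.6 273.3]
  tri [array([649.2, 279.8,  36.8]), np.float64(0.3)]
bowl [ 615. -132.   15.] [693. -52.  43.]
bowl [ 615. -131.   15.] [692. -53.  43.]
blank [ 472. -404.   15.] [ 553. -337.   53.]
looka [630. 219.  10.] [746. 322.  45.]
looka [630. 219.  10.] [746. 322.  46.]
tray 0 ((447.2431945800781, 45.31201171875), (113.74224853515625, 435.6614074707031), 9.726490020751953)
  bay [ 472.5 -116.9] [array([ 474.9, -116.8]), array([100.8,  94.4]), np.float64(9.7)]
  bay [454.1  -9.4] [array([456.4,  -9.4]), array([101.1,  96.8]), np.float64(9.8)]
  bay [435.5  98.2] [array([437.9,  98.2]), array([101.2, 100. ]), np.float64(9.8)]
  bay [417.3 204.9] [array([419.6, 204.9]), array([101.3, 101.4]), np.float64(9.7)]
  floor z 5.0 1246
  floor z 4.9 1193
  floor z 4.9 1145
  floor z 4.7 1106
tray 1 ((449.2370300292969, 34.782470703125), (113.49976348876953, 417.5754089355469), 9.720934867858887)
  bay [ 472.3 -114.3] [array([ 474.5, -114.3]), array([101.1, 101.2]), np.float64(9.8)]
  bay [453.9  -7.2] [array([456.2,  -7.2]), array([101.1,  99.6]), np.float64(9.7)]
  bay [435.3 100.4] [array([437.7, 100.4]), array([101.2,  97.1]), np.float64(9.7)]
  bay [418.7 203.2] [array([419.8, 205.3]), array([101.3,  88.9]), np.float64(9.9)]
  floor z 5.3 1249
  floor z 5.1 1190
  floor z 5.1 1148
  floor z 5.0 1099
```

View pics/crop1.png

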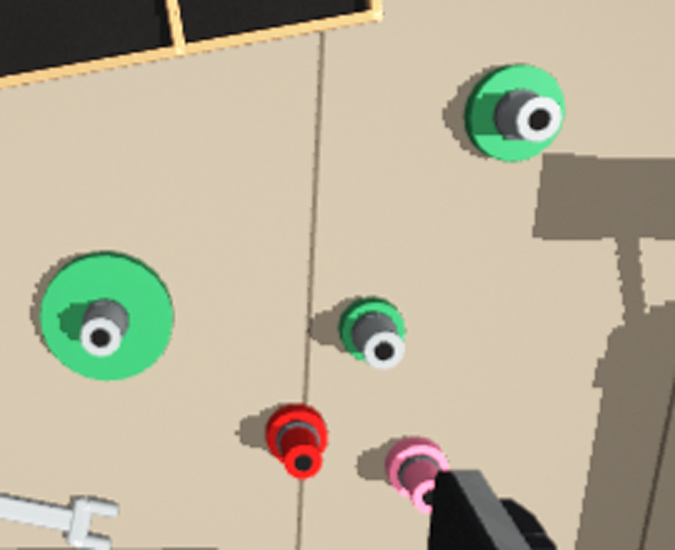

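The crop confirms the green 82 mm, 54 mm and 40 mm wheels. The red and pink look-alikes are about 75 mm and 85 mm from the 40. Tray: centre about (447,45), yaw 9.7°, size 436x114 (matches the text), floor at about 5–6 mm. Hub tops measure 40–43 mm. I'll start with the 82 wheel.

```bash
cat > job.py <<'E'
from workcell import *
from h import *
R=np.array([[-1,0,0],[0,1,0],[0,0,-1.]])
W={"82":(638.5,113.5),"68":(641.6,-280.3),"54":(516.,350.),"40":(646.7,278.)}
a=np.radians(9.72)
B={n:np.array([447.2,45.2])+y*np.array([-np.sin(a),np.cos(a)]) for n,y in(("82",162),("68",54),("54",-54),("40",-162))}
H=22
def st(t):
    s=read_state();print(t,round(s["time"],1),np.round(s["eef_pos"],1),"gap",round(s["finger_gap"],1),"F",np.round(s["ft_force"],1),round(s["gripper_force"],1))
def pick(n):
    x,y=W[n]; movep([x,y,110],R)
    print("g",movel([x,y,H],max_speed=80,guard=10)); st("at")
    clamp(); st("clamped"); movel([x,y,H+8],max_speed=40); wait(.2); st("lifted")
    movel([x,y,115],max_speed=150)
def place(n):
    x,y=B[n]; movel([x,y,115],max_speed=220); movel([x,y,H+6+8],max_speed=80); wait(.2)
    print("g",movel([x,y,H+6-3],max_speed=12,guard=4)); st("down")
    open_gripper(); movel([x,y,120],max_speed=120); st("off")
E
python3 - <<'E'
from job import *
pick("82")
c=camera("side");cv2.imwrite("pics/lift82.png",c["image"][120:320,180:460])
place("82")
wait(.1);c=camera("scene");cv2.imwrite("pics/p82.png",cv2.resize(c["image"][140:320,180:440],None,fx=2.5,fy=2.5))
E
```

```text
g False
at 6.2 [638.8 113.6  22.5] gap 85.1 F [ 0.2  0.1 -0.1] 0.0
clamped 6.8 [638.6 113.6  22.3] gap 21.9 F [-1.1  0.2  4.4] 58.5
lifted 7.3 [638.4 113.5  29.8] gap 21.9 F [ 0.1 -0.  -2.2] 58.8
g True
down 11.3 [419.8 204.8  28.3] gap 21.9 F [-1.6  0.1  8.7] 60.0
off 12.8 [419.6 204.8 119.5] gap 85.3 F [-0.2 -0.3 -0.3] 0.0
```

View pics/p82.png

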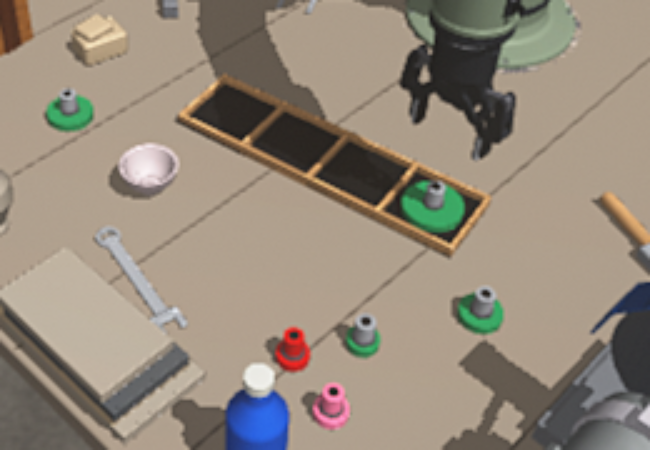

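```bash
python3 - <<'E'
from job import *
for n in("68","54"): print(n);pick(n);place(n)
E
```

```text
68
g False
at 16.1 [ 641.9 -280.4   22.6] gap 85.2 F [-0.1  0.3 -0.7] 0.0
clamped 16.8 [ 641.7 -280.4   22.4] gap 22.2 F [-1.3  0.3  5.2] 58.6
lifted 17.3 [ 641.5 -280.2   29.8] gap 21.7 F [-0.2 -0.2 -2.5] 58.8
g True
down 22.1 [438.   98.4  28.3] gap 21.8 F [0.  0.2 8.5] 60.1
off 23.7 [437.8  98.4 119.5] gap 85.4 F [-0.5 -1.   0.1] 0.0
54
g False
at 25.9 [516.3 350.2  22.5] gap 85.3 F [-0.3 -0.9 -0.1] 0.0
clamped 26.5 [516.  350.   22.3] gap 22.2 F [-2.8 -1.   7.4] 58.5
lifted 27.1 [515.9 349.9  29.8] gap 21.8 F [-0.6  0.1 -1.8] 58.8
g True
down 31.6 [456.3  -8.   28.3] gap 21.8 F [-1.  -0.1  8.1] 59.9
off 33.1 [456.   -8.  119.5] gap 85.0 F [ 0.1 -0.3  0.5] 0.0
```

The picture shows the 82 wheel flat in the bay nearest the grinder, centred at (433,207). Wheels 68 and 54 gave the same readings. Next is the 40, followed by a check of all four from above.

```bash
python3 - <<'E'
from job import *
pick("40");place("40")
for i,y in((3,100),(4,-20)):
    movep([560,y,340],R);wait(.2)
    c=camera("wrist");cv2.imwrite(f"pics/w{i}.png",c["image"])
    for k in greens(c,100):
        x,yy,d=disc(c,k,20);q=np.array([x,yy])-[447.2,45.2]
        print("d",round(d,1),"tray x,y",np.round([q@[np.cos(a),np.sin(a)],q@[-np.sin(a),np.cos(a)]],1))
st("end")
E
```

```text
g False
at 35.7 [647.1 278.1  22.6] gap 85.2 F [-0.4  0.3 -0.1] 0.0
clamped 36.3 [646.8 278.1  22.3] gap 22.3 F [-1.6  0.2  4.9] 58.7
lifted 36.8 [646.6 277.9  29.8] gap 21.9 F [ 0.5 -1.1 -0.5] 58.7
g True
down 41.6 [ 474.5 -114.4   28.2] gap 21.8 F [-1.4  2.   9.6] 60.2
off 43.2 [ 474.2 -114.4  119.5] gap 85.6 F [ 0.2  0.9 -0.8] 0.0
d 33.6 tray x,y [521.3 424.9]
d 43.8 tray x,y [   2. -158.]
d 56.2 tray x,y [  0.3 -52.1]
d 68.3 tray x,y [ 2.1 54. ]
d 83.1 tray x,y [  1.8 161.2]
d 41.7 tray x,y [   1.3 -160.3]
d 54.5 tray x,y [  0.4 -53.9]
d 69.3 tray x,y [ 2.2 53.1]
d 85.9 tray x,y [  2.2 159.5]
end 45.5 [560.1 -19.1 339.9] gap 85.2 F [-0.   0.3  0.5] 0.0
```

View pics/w3.png

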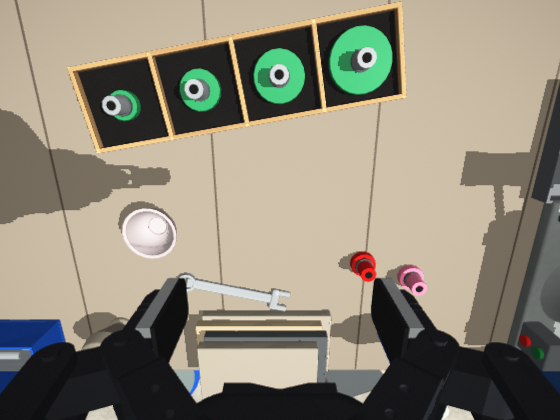

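All four wheels sit flat and within about 4 mm of centre, in order: 40 at (122,105), 54 at (200,90), 68 at (279,75) and 82 at (361,60), with the 82 on the grinder side. The bowl at (149,233) and both look-alikes show no sign of having been moved. Handing in.

```bash
python3 -c "
from workcell import *
print(finish_job())"
```

```text
the job is handed in; nothing more can be done
None
```

The job is handed in at about 45 s: all four green wheels lie flat in their bays, in size order from the grinder and measured within about 4 mm of centre, though the hand-in returned no verdict.

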